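# Dock the power module, latch it and press the sunken reset key

### The arm

A 6-joint arm with a two-finger parallel gripper is mounted at the origin on a cart in front of the work surface, level with it; the furniture and walls round the work are solid. World frame = base frame: x ahead of the robot, y to its left, z up, the work surface at z = 0. Lengths are in m, angles in degrees, forces in N, time in s.
With the tool pointing down it reaches from about 0.375 to 0.9 m from the base axis. Payload 3.1 kg.
Tool frame: the origin (TCP) lies at the very end of the fingers, on their centre line; the grasp point (between the pads) lies 19 mm behind it; z points along the fingers, y is the line along which they close (so a half turn about z gives the same grasp; the last joint's range is limited). The gripper opens to 87 mm and grips with 3 to 60 N. Pads are 19 mm wide; open, the fingers measure 117 mm over their backs; the gripper's body (75 mm by 190 mm) begins 51 mm behind the grasp point.
Start: joints at [54.345, 30.224, 82.088, -0, 67.689, -10.227], TCP at [0.268, 0.564, 0.223] pointing down, gripper open.
Joint ranges: [-176.69, 176.69], [-43.24, 126.21], [12.49, 139.97], [-82, 262], [0, 151.66], [-163.58, 163.58]. Speed limits (degrees/s): [159.86, 159.86, 180, 180, 180, 180].

### API

Orientations are given as a 3x3 rotation matrix whose columns are the frame's x, y, z axes.
In Python, from rig import * gives the robot as it stands.
- The arm moves only by the tool jog_arm, never from a script. Its arguments are lists of equal length, an entry for each row: "delta_pos": the shift along the world's x, y, z in cm, a list of three; "turn": the turn about the world's z in degrees; "grip": the closure, from 0 (fully open) to 1 (shut). In form: {"delta_pos": [[x, y, z], ...], "turn": [turn, ...], "grip": [grip, ...]}. A call has 1 to 12 rows; each row is the pose to reach, as a shift and turn from the pose commanded when the call began; what a row does not reach only later rows make up. A row lasts 1/8 s, in which the tool goes at most 62.5 mm and 10.7 degrees, less where a joint would pass 70% of its speed; a pose out of reach is approached as far as the arm can. A call with a gripper value outside its range is refused whole. The fingers move at their own pace and stop on an object; the grip force is fixed at half the most. Time passes only in rows, so rows that repeat a pose let the fingers close. It gives the time, the measured TCP pose, the force, the opening and the grip force at its end, in the units of the state.
- read_state(): the state, without advancing time (a new reading comes with each control period).
- capture(name): name is "scene" or "top"; returns a dict with "color" (420x560x3 uint8, blue, green, red), "fovy" (degrees; the focal length in pixels is half the picture's height over the tangent of half this angle, whatever the lens; pixels are square), "cx", "cy" (the principal point, pixels), "camera_from_world" (4x4, takes a point from world to camera coordinates). Camera axes: x right, y up, looking along -z (the intrinsics and any distortion apply to the point x, -y, -z); pixel columns grow to the right and rows downward; lengths in m; the calibration is good to about 2 mm. A picture is of the moment at which its call begins. There is no depth.
- hand_in(): hands the job in; it is judged then, once.
The state is a dict: "time_s": time; "joint_positions": joint angles; "qvel": joint speeds; "tau": joint torques, N m; "position": TCP position; "tcp_rot": TCP orientation; "force": force on the tool from outside, world axes, zero at the start; "moment": the same for the moment, N m; "opening": opening from 0.0 (shut) to 1.0 (fully open); "grasp_force": force on a finger pad.
Only numpy, scipy, OpenCV 4.12 (cv2) and the standard library are available. Lean on these libraries where they do the work, as an engineer would, in place of code of your own. Each camera call takes 0.05 s, during which the arm holds its last target. There are 200 camera calls.

### The job

With the fingertips, push the black power module along its cradle until it is fully home against the end stops, then swing the orange latch fully across behind it, and finally reach a fingertip down into the round well of the grey connector head, press the sunken blue reset key all the way down and let it come up again. Only push and press: do not lift the module, do not press the key before the module is home and latched, and leave the screwdriver, the hex keys and the steel puck where they lie.

Things in the scene. Friction and masses are not known exactly. Their poses are not given: they have to be found in the camera images.
- dock: Docking cradle, fixed, 315 x 140 mm. Origin on the bench; x points from its open mouth to the grey connector head (the way the module is pushed), z up. 4 mm floor plate x -175 to 140, y -70 to 70 mm. Guide rails x -99 to 62 mm, inner faces y +-47 mm, tops 28 mm above the bench. Head x 63 to 138, y +-61 mm, top 70 mm above the bench. The module is home when its origin is at x = -20 mm
- module: Black power module with slotted top, 160 x 90 x 53 mm, 0.6 kg, loose on the cradle's floor plate between the rails, 25 to 55 mm short of home. Origin: centre of its underside, x along its length and the cradle's x. Push its face at x = -80 mm (90 mm wide, 5 to 50 mm up). Sliding takes 2 to 6 N; sprung contact pins add up to 1.5 N over the last 5 mm; then rubber end stops
- latch_arm (a joint): Orange latch arm, 10 mm thick, 30 to 44 mm above the bench, on an upright pivot. Rad: 0 = points straight out of the mouth (cradle -x), clear of the module; grows towards the cradle's middle; 1.57 = at its stop, along cradle +y, its near face 2 mm behind the home module. Starts -0.5 to 0; light friction (1 N at its end), stays where it is left
- latch_tip (a point): Centre of the round end of the orange arm (12 mm in diameter, 30 to 47 mm above the bench), 56 mm from the pivot and 37 mm above the bench
- latch_pivot (a point): Pivot of the orange latch, 37 mm above the bench, at x = -107, y = -59 mm of the cradle; fixed to the cradle
- well_mouth (a point): Centre of the mouth of the round finger well in the top of the connector head, 70 mm above the bench. The well is 52 mm in diameter, with plain upright walls, 30 mm deep; the blue key stands in its middle
- reset_key (a joint): How far the sunken blue reset key is pressed, in m: 0 = up, 0.004 = all the way down. It springs back; it takes about 1.2 N to start and 4.4 N to press fully
- key_top (a point): Centre of the top of the blue reset key (round, 27 mm in diameter), 18 mm below the rim of the well when up
- screwdriver_red: Bystander: screwdriver with a red handle, 195 mm long, lying beyond the cradle. Origin at the centre of its underside
- key_set: Bystander: set of hex keys in a teal holder, 118 mm long, lying on the robot's side of the cradle. Origin at the centre of its underside
- puck: Bystander: round steel puck, 45 mm in diameter, 12 mm tall, lying past the head end of the cradle. Origin at the centre of its underside

How it is judged (in metres and radians):
On the way, in this order (a step that is already met when the one before it is completed fails the run):
1. the module is home against the end stops (within 4 mm) (x of module in the frame of dock above -0.024 m), for 0.2 s.
2. the latch is swung across behind the home module (at least 1.45 rad) (value of joint latch_arm above 1.45 rad and x of module in the frame of dock above -0.024 m), for 0.2 s.
3. the reset key is pressed down by a finger (at least 3 of its 4 mm) (value of joint reset_key above 0.003 m and contact force between the fingers and reset_key above 0.5 N), for 0.1 s.
4. the reset key has come up again (value of joint reset_key below 0.001 m), for 0.1 s.
At the end, for the whole second after the job is handed in: The module rests on the cradle floor within 4 mm of its end stops, the latch lies across behind it (at least 1.45 rad), and the reset key has been pressed at least 3 mm by a finger and is up again (all of step 2 and height (world z) of module below 0.007 m and linear speed of module below 0.02 m/s and value of joint reset_key below 0.001 m); the robot touches nothing.
It fails at once if the reset key is pressed before the module is home and latched (value of joint reset_key above 0.002 m and (x of module in the frame of dock below -0.026 m or value of joint latch_arm below 1.4 rad)).
It fails at once if the module is lifted or tipped (height (world z) of module above 0.012 m or angle between module's own z axis and vertical above 0.1 rad).
It fails at once if a bystander is moved more than 15 mm (distance of any of screwdriver_red, key_set, puck from where it was at the start of the episode above 0.015 m).
It also fails if it takes over 58 s, if anything falls off the work surface, if the arm or the gripper's body presses on something with over 40 N, if the wrist force passes 120 N, or if a joint passes its speed limit or range.

## Working session

There is one attempt and no reset: what is moved stays moved. The work goes in short steps, Python scripts to look and compute and a tool call to move; the robot and the scene stay as the last step left them, time stands still between calls to the robot, and variables do not carry over. Pictures are saved under pics/ and viewed, at most 10 in all, crops included, and the job is handed in when it is done.

Besides the shell and the picture viewer there is one more tool, called after "Emit:" as a command line: name --pt "numbers of a row" for each row, then --argument value for the rest. jog_arm: Moves the arm, as the interface text tells. Its arguments: {"type":"object","properties":{"delta_pos":{"type":"array"},"turn":{"type":"array"},"grip":{"type":"array"}},"required":["delta_pos","turn","grip"]}

```bash
mkdir -p pics; ls
python3 - <<'E'
from rig import *
import cv2
for n in ("scene","top"):
    c=capture(n); cv2.imwrite(f"pics/{n}0.png",c["color"]); print(n,c["fovy"],c["cx"],c["cy"],c["camera_from_world"].round(3).tolist(),[k for k in c])
s=read_state(); print(s["time_s"],s["position"],s["tcp_rot"],s["opening"])
E
```

```text
pics
scene 47.00543708792301 287.5795638859677 209.92954962611321 [[0.861, -0.508, 0.001, -0.403], [0.253, 0.432, 0.866, -0.278], [-0.44, -0.746, 0.5, -0.577], [0.0, 0.0, 0.0, 1.0]] ['color', 'fovy', 'cx', 'cy', 'camera_from_world']
top 53.85655634578199 270.86808381054885 206.80445382895255 [[0.001, -1.0, 0.003, 0.12], [0.995, 0.001, 0.099, -0.564], [-0.099, 0.003, 0.995, -0.878], [0.0, 0.0, 0.0, 1.0]] ['color', 'fovy', 'cx', 'cy', 'camera_from_world']
0.1 [0.2679443  0.56394129 0.22169151] [[-9.03122953e-01  4.29380605e-01 -1.10832163e-03]
 [ 4.29381904e-01  9.03121690e-01 -1.54717352e-03]
 [ 3.36623004e-04 -1.87318117e-03 -9.99998189e-01]] 1.0013412863543218
```

View pics/scene0.png

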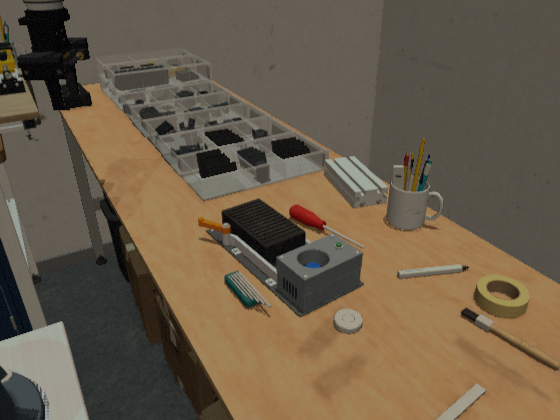

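View pics/top0.png

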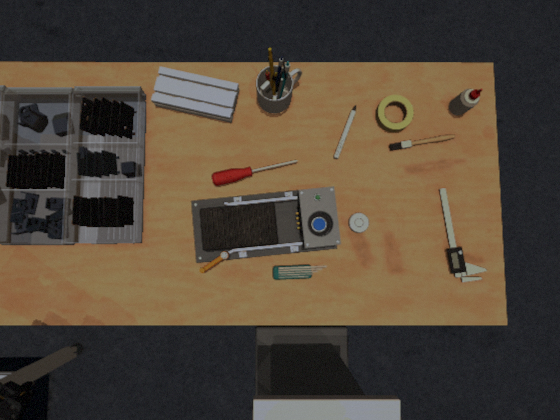

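The top view shows the cradle mouth at the left (192,228) and the head at the right (320,220), so cradle +x is roughly world -y. The orange latch runs from (224,256) to (203,270), and the key is at (319,225). I'll enlarge both views.

```bash
cat > h.py <<'E'
import numpy as np, cv2
def ray(c,u,v):
    f=c["color"].shape[0]/2/np.tan(np.radians(c["fovy"]/2)); T=c["camera_from_world"]; R=T[:3,:3]
    d=np.array([(u-c["cx"])/f,-(v-c["cy"])/f,-1.]); return -R.T@T[:3,3], R.T@d
def onplane(c,u,v,z):
    o,d=ray(c,u,v); return o+d*(z-o[2])/d[2]
def proj(c,p):
    f=c["color"].shape[0]/2/np.tan(np.radians(c["fovy"]/2)); T=c["camera_from_world"]; q=T[:3,:3]@p+T[:3,3]
    return np.array([c["cx"]+f*q[0]/-q[2], c["cy"]-f*q[1]/-q[2]])
def blobs(c,lo,hi,roi):
    h=cv2.cvtColor(c["color"],cv2.COLOR_BGR2HSV); m=cv2.inRange(h,np.array(lo),np.array(hi)); z=np.zeros_like(m)
    x0,y0,x1,y1=roi; z[y0:y1,x0:x1]=m[y0:y1,x0:x1]; return z
E
python3 - <<'E'
import cv2
a=cv2.imread("pics/top0.png")[180:285,185:345]; cv2.imwrite("pics/topc.png",cv2.resize(a,None,fx=5,fy=5,interpolation=cv2.INTER_CUBIC))
a=cv2.imread("pics/scene0.png")[190:310,190:370]; cv2.imwrite("pics/scenec.png",cv2.resize(a,None,fx=4.4,fy=4.4,interpolation=cv2.INTER_CUBIC))
E
```

```text
(no output)
```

View pics/topc.png

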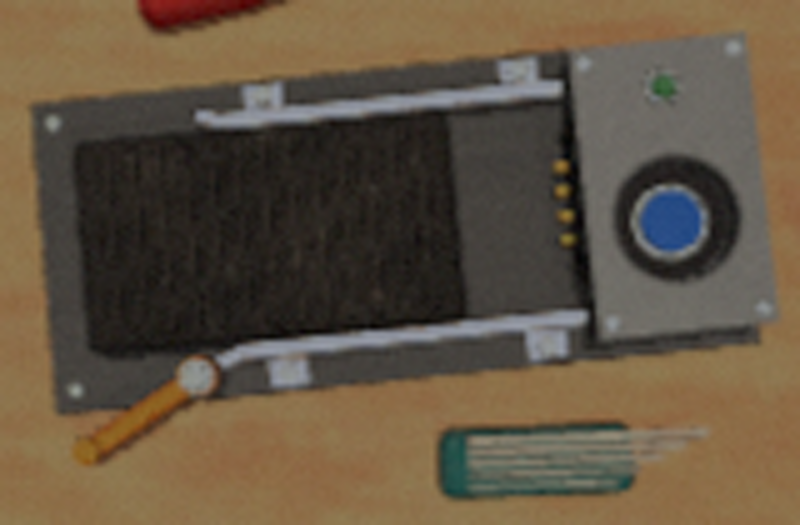

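View pics/scenec.png

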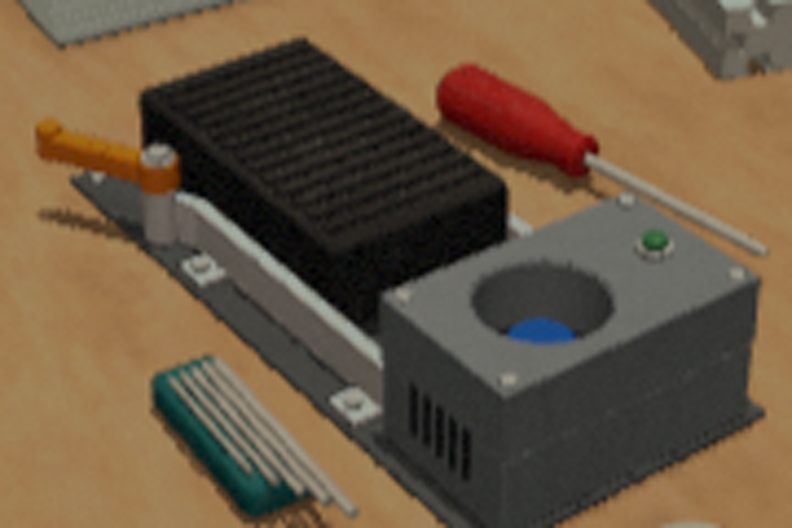

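The crops (5x, offset 185,180 in the top one) give these pixels:
- Head-top corners: (568,48), (745,33), (778,318), (600,340).
- Plate mouth corners: (32,103) and (57,412).
- Module rear edge: (76,147) to (90,353).
- Pivot: (198,375). Latch tip: (87,450).
- Well: (677,218). Key: (669,220).

Run:
```python
from rig import *
from h import *
import pickle
c=capture("top"); s=capture("scene"); pickle.dump((c,s),open("cam.pkl","wb"))
P=lambda x,y,z:onplane(c,185+x/5-.4,180+y/5-.4,z)
H=[P(568,48,.07),P(745,33,.07),P(778,318,.07),P(600,340,.07)]
PL=[P(32,103,.004),P(57,412,.004)]
img=np.array([p[:2] for p in H+PL])
mod=np.array([[63,61],[138,61],[138,-61],[63,-61],[-175,70],[-175,-70]])/1000
# rigid fit (Kabsch)
a=mod-mod.mean(0); b=img-img.mean(0); U,S,V=np.linalg.svd(a.T@b); R=V.T@np.diag([1,np.linalg.det(V.T@U.T)])@U.T
t=img.mean(0)-R@mod.mean(0); yaw=np.degrees(np.arctan2(R[1,0],R[0,0])); print("dock",t.round(4),yaw.round(2),"res mm",((img-(mod@R.T+t))*1e3).round(1).tolist())
D=lambda p:((p[:2]-t)@R*1e3).round(1)
hs=blobs(c,(100,120,60),(125,255,255),(300,200,345,245)); M=cv2.moments(hs,True); kx,ky=M["m10"]/M["m00"],M["m01"]/M["m00"]; k=onplane(c,kx,ky,.052)
for n,p in dict(key=k,well=P(677,218,.07),piv=P(198,375,.05),tip=P(87,450,.047),mod1=P(76,147,.053),mod2=P(90,353,.053),modf1=P(447,115,.053),modf2=P(466,313,.053)).items(): print(n,p.round(4),D(p))
for n,p in dict(key=k,well=P(677,218,.07),piv=P(198,375,.05),tip=P(87,450,.047)).items(): print(n,"in scene crop",((proj(s,p)-[190,190])*4.4).round(0))
np.savez("dock.npz",R=R,t=t)
for x,y in [(-107,-59),(-160,0),(-130,0),(-100,0),(100.5,0)]: print((x,y),(R@np.array([x,y])/1e3+t).round(4))
print(R.round(4).tolist(),read_state()["time_s"])
```

```text
dock [0.5296 0.1195] -84.17 res mm [[0.1, 0.1], [-1.1, 0.4], [1.2, 0.8], [-0.3, -0.1], [-0.6, -0.8], [0.8, -0.5]]
key [0.5252 0.0186 0.052 ] [100.  -14.6]
well [0.5255 0.0182 0.07  ] [100.4 -14.4]
piv [0.4601 0.2187 0.05  ] [-105.8  -59.1]
tip [0.4285 0.2655 0.047 ] [-155.5  -85.7]
mod1 [0.5564 0.2714 0.053 ] [-148.4   42.1]
mod2 [0.4693 0.264  0.053 ] [-149.8  -45.3]
modf1 [0.5703 0.1137 0.053 ] [ 9.9 39.9]
modf2 [0.4862 0.1056 0.053 ] [  9.4 -44.5]
key in scene crop [537. 332.]
well in scene crop [540. 293.]
piv in scene crop [158. 142.]
tip in scene crop [ 49. 119.]
(-107, -59) [0.46 0.22]
(-160, 0) [0.5133 0.2787]
(-130, 0) [0.5164 0.2488]
(-100, 0) [0.5194 0.219 ]
(100.5, 0) [0.5398 0.0195]
[[0.1017, 0.9948], [-0.9948, 0.1017]] 0.2
```

The cradle fit is consistent, with residuals around 1 mm and the pivot within 1.2 mm of nominal. The module is about 50 mm short of home and the latch sits at -0.49 rad. Next I move above the mouth with fingers shut and tool y along cradle y.

Emit:
jog_arm --pt "4 -4.4 -1" --pt "8 -8.8 -3" --pt "12 -13.2 -5" --pt "16 -17.6 -7" --pt "20 -22 -9" --pt "24.3 -26.5 -10" --pt "24.3 -26.5 -10" --pt "24.3 -26.5 -10" --pt "24.3 -26.5 -10" --pt "24.3 -26.5 -10" --turn '[-10,-20,-30,-40,-50,-58.7,-58.7,-58.7,-58.7,-58.7]' --grip '[1,1,1,1,1,1,1,1,1,1]'

```text
time_s: 1.45
position: [0.5103, 0.3008, 0.1229]
tcp_rot: [[-0.105, 0.994, 0.0], [0.994, 0.105, 0.0], [0.0, 0.0, -1.0]]
force: [0.0, -0.2, -0.0]
opening: 0.02
grasp_force: 0.0
```

```bash
cat >> h.py <<'E'
def where():
    from rig import read_state
    d=np.load("dock.npz"); s=read_state(); p=s["position"]; R,t=d["R"],d["t"]
    yaw=np.degrees(np.arctan2(s["tcp_rot"][1,1],s["tcp_rot"][0,1]))
    print("t",s["time_s"],"pos",p.round(4),"dock",((p[:2]-t)@R*1e3).round(1),"tool y yaw",yaw.round(2),"F",s["force"].round(1),"open",round(s["opening"],2)); return p,R,t
def to(pts):  # dock mm (x,y,zworld) -> delta cm
    p,R,t=where()
    for q in pts: print(q,((np.r_[R@np.array(q[:2])/1e3+t,q[2]/1e3]-p)*100).round(2))
E
python3 -c "
from h import *
to([(-178,0,120),(-178,0,22),(-160,0,22),(-130,0,22),(-112,0,22),(-109.5,0,22),(-107,0,22)])"
```

```text
t 1.45 pos [0.5103 0.3008 0.1229] dock [-182.3   -0.8] tool y yaw 6.02 F [ 0.  -0.2 -0. ] open 0.02
(-178, 0, 120) [ 0.12 -0.42 -0.29]
(-178, 0, 22) [  0.12  -0.42 -10.09]
(-160, 0, 22) [  0.3   -2.21 -10.09]
(-130, 0, 22) [  0.61  -5.19 -10.09]
(-112, 0, 22) [  0.79  -6.98 -10.09]
(-109.5, 0, 22) [  0.82  -7.23 -10.09]
(-107, 0, 22) [  0.84  -7.48 -10.09]
```

Emit:
jog_arm --pt "0.1 -0.4 -5" --pt "0.1 -0.4 -10" --pt "0.1 -0.4 -10" --pt "0.3 -1.6 -10" --pt "0.3 -2.4 -10" --pt "0.4 -3.2 -10" --pt "0.5 -4 -10" --pt "0.55 -4.8 -10" --pt "0.65 -5.6 -10" --pt "0.7 -6.4 -10" --pt "0.8 -6.9 -10" --pt "0.8 -6.9 -10" --turn '[0,0,0,0,0,0,0,0,0,0,0,0]' --grip '[1,1,1,1,1,1,1,1,1,1,1,1]'

```text
time_s: 2.95
position: [0.521, 0.2309, 0.0248]
tcp_rot: [[-0.101, 0.995, 0.004], [0.995, 0.101, 0.002], [0.002, 0.005, -1.0]]
force: [-0.9, 3.6, 3.0]
opening: 0.007
grasp_force: 2.1
```

```bash
python3 -c "
from h import *
to([(-109.5,0,22)])"
```

```text
t 2.95 pos [0.521  0.2309 0.0248] dock [-111.7    2.7] tool y yaw 5.79 F [-0.9  3.6  3. ] open 0.01
(-109.5, 0, 22) [-0.25 -0.24 -0.28]
```

Emit:
jog_arm --pt "-0.1 -0.2 0" --pt "-0.1 -0.3 0" --pt "-0.1 -0.4 0" --pt "-0.1 -0.4 0" --pt "-0.1 -0.4 0" --turn '[0,0,0,0,0]' --grip '[1,1,1,1,1]'

```text
time_s: 3.58
position: [0.5208, 0.2302, 0.0249]
tcp_rot: [[-0.1, 0.995, 0.007], [0.995, 0.1, 0.006], [0.006, 0.008, -1.0]]
force: [-0.5, 15.4, 2.8]
opening: 0.006
grasp_force: 7.8
```

Run:
```python
from h import *
from rig import *
where()
c=capture("top"); a=c["color"][180:285,185:345]; cv2.imwrite("pics/top1.png",cv2.resize(a,None,fx=5,fy=5,interpolation=cv2.INTER_CUBIC))
```

```text
t 3.575 pos [0.5208 0.2302 0.0249] dock [-111.     2.5] tool y yaw 5.73 F [-0.5 15.4  2.8] open 0.01
```

View pics/top1.png

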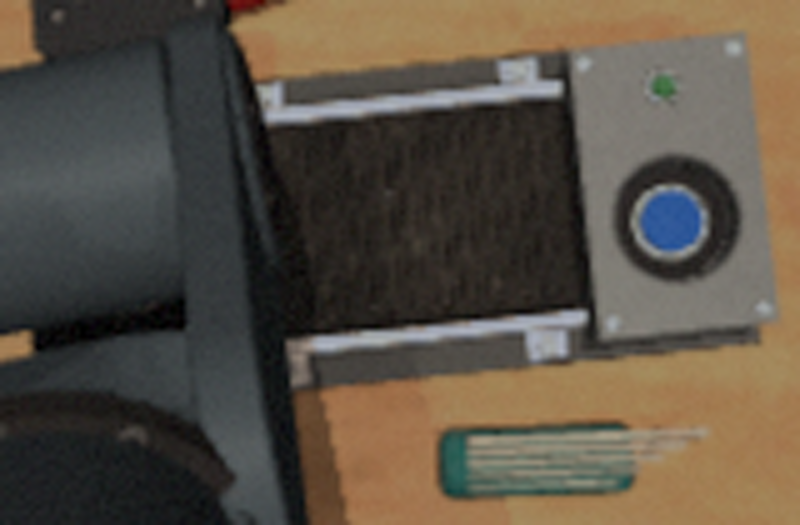

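The module front now meets the head at about (580,220). The force rose to 15 N with almost no motion, so the module is home. Next is the latch path.

Run:
```python
from h import *
piv=np.array([-106.4,-59]); pts=[(-185,0,25),(-185,0,75),(-125,-119,75),(-125,-119,24)]
for th in (-.49,-.2,.1,.4,.7,1.0,1.3,1.45,1.57):
    d=np.array([-np.cos(th),np.sin(th)]); n=np.array([np.sin(th),np.cos(th)])
    k=np.array([10.5 if th>0 else -10.5,15.]); q=piv+45*d-5*n-k
    pts.append((q[0].round(1),q[1].round(1),24))
to(pts)
```

```text
t 3.625 pos [0.5208 0.2302 0.0249] dock [-111.     2.5] tool y yaw 5.73 F [-1.1 15.3  3.1] open 0.01
(-185, 0, 25) [-1.    7.34  0.01]
(-185, 0, 75) [-1.    7.34  5.01]
(-125, -119, 75) [-12.23   0.16   5.01]
(-125, -119, 24) [-12.23   0.16  -0.09]
(np.float64(-133.3), np.float64(-99.6), 24) [-10.38   1.18  -0.09]
(np.float64(-139.0), np.float64(-87.8), 24) [-9.26  1.87 -0.09]
(np.float64(-162.2), np.float64(-74.5), 24) [-8.18  4.31 -0.09]
(np.float64(-160.3), np.float64(-61.1), 24) [-6.82  4.26 -0.09]
(np.float64(-154.5), np.float64(-48.8), 24) [-5.54  3.81 -0.09]
(np.float64(-145.4), np.float64(-38.8), 24) [-4.45  3.   -0.09]
(np.float64(-133.8), np.float64(-32.0), 24) [-3.66  1.92 -0.09]
(np.float64(-127.3), np.float64(-29.9), 24) [-3.39  1.29 -0.09]
(np.float64(-121.9), np.float64(-29.0), 24) [-3.24  0.77 -0.09]
```

Emit:
jog_arm --pt "-0.5 4 0" --pt "-1 7.5 0" --pt "-1 7.5 2" --pt "-1 7.5 5" --pt "-6 4 5" --pt "-12.2 0.4 5" --pt "-12.2 0.4 5" --pt "-12.2 0.4 5" --pt "-12.2 0.4 5" --turn '[0,0,0,0,0,0,0,0,0]' --grip '[1,1,1,1,1,1,1,1,1]'

```text
time_s: 4.75
position: [0.3992, 0.2311, 0.0731]
tcp_rot: [[-0.102, 0.995, 0.004], [0.995, 0.102, 0.001], [0.001, 0.004, -1.0]]
force: [-0.2, -0.0, -0.2]
opening: 0.006
grasp_force: 0.0
```

Run:
```python
from h import *
piv=np.array([-106.4,-59]); pts=[(-125,-119,24)]
for th in (-.49,-.2,-.03,.1,.4,.7,1.0,1.3,1.45,1.57):
    d=np.array([-np.cos(th),np.sin(th)]); n=np.array([np.sin(th),np.cos(th)])
    k=np.array([10.5 if th>0 else -10.5,15.]); q=piv+45*d-5*n-k
    pts.append((q[0].round(1),q[1].round(1),24))
to(pts)
```

```text
t 4.75 pos [0.3992 0.2311 0.0731] dock [-124.2 -118.4] tool y yaw 5.87 F [-0.2 -0.  -0.2] open 0.01
(-125, -119, 24) [-0.07  0.07 -4.91]
(np.float64(-133.3), np.float64(-99.6), 24) [ 1.77  1.09 -4.91]
(np.float64(-139.0), np.float64(-87.8), 24) [ 2.89  1.78 -4.91]
(np.float64(-140.7), np.float64(-80.3), 24) [ 3.62  2.02 -4.91]
(np.float64(-162.2), np.float64(-74.5), 24) [ 3.98  4.22 -4.91]
(np.float64(-160.3), np.float64(-61.1), 24) [ 5.33  4.17 -4.91]
(np.float64(-154.5), np.float64(-48.8), 24) [ 6.61  3.72 -4.91]
(np.float64(-145.4), np.float64(-38.8), 24) [ 7.7   2.91 -4.91]
(np.float64(-133.8), np.float64(-32.0), 24) [ 8.49  1.83 -4.91]
(np.float64(-127.3), np.float64(-29.9), 24) [ 8.77  1.2  -4.91]
(np.float64(-121.9), np.float64(-29.0), 24) [ 8.91  0.68 -4.91]
```

Emit:
jog_arm --pt "0 0 -4.9" --pt "0 0 -4.9" --pt "0 0 -4.9" --pt "1.8 1.1 -4.9" --pt "2.9 1.8 -4.9" --pt "3.6 2.3 -4.9" --pt "3.8 3.5 -4.9" --pt "4.1 4.2 -4.9" --pt "5.3 4.2 -4.9" --pt "6.6 3.7 -4.9" --pt "7.7 2.9 -4.9" --pt "7.7 2.9 -4.9" --turn '[0,0,0,0,0,0,0,0,0,0,0,0]' --grip '[1,1,1,1,1,1,1,1,1,1,1,1]'

```text
time_s: 6.25
position: [0.4752, 0.2583, 0.0236]
tcp_rot: [[-0.101, 0.995, 0.002], [0.995, 0.101, -0.0], [-0.0, 0.002, -1.0]]
force: [-1.1, -0.8, -0.1]
opening: 0.003
grasp_force: 0.0
```

Run:
```python
from h import *
from rig import *
to([(-133.8,-32,24),(-127.3,-29.9,24),(-121.9,-29,24),(-119,-27,24)])
c=capture("scene"); a=c["color"][190:310,190:370]; cv2.imwrite("pics/sc2.png",cv2.resize(a,None,fx=4.4,fy=4.4,interpolation=cv2.INTER_CUBIC))
```

```text
t 6.25 pos [0.4752 0.2583 0.0236] dock [-143.6  -40. ] tool y yaw 5.77 F [-1.1 -0.8 -0.1] open 0.0
(-133.8, -32, 24) [ 0.9  -0.9   0.04]
(-127.3, -29.9, 24) [ 1.17 -1.52  0.04]
(-121.9, -29, 24) [ 1.31 -2.05  0.04]
(-119, -27, 24) [ 1.54 -2.32  0.04]
```

View pics/sc2.png

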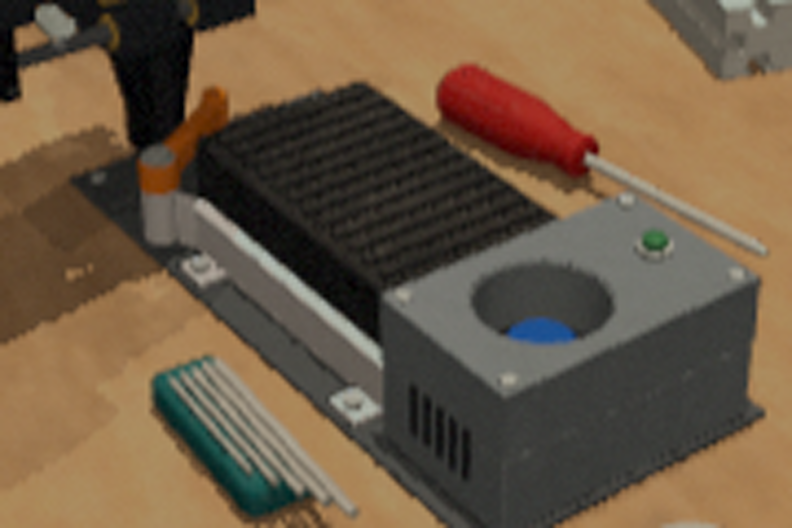

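The module sits against the head. The latch arm is swinging in, with its tip at crop (213,100) and the finger behind it. I'll finish the swing to its stop.

Emit:
jog_arm --pt "0.5 -0.5 0" --pt "0.9 -0.9 0" --pt "1.2 -1.5 0" --pt "1.3 -2.0 0" --pt "1.4 -2.3 0" --pt "1.4 -2.5 0" --pt "1.4 -2.5 0" --pt "1.4 -2.5 0" --turn '[0,0,0,0,0,0,0,0]' --grip '[1,1,1,1,1,1,1,1]'

```text
time_s: 7.3
position: [0.487, 0.2383, 0.0236]
tcp_rot: [[-0.099, 0.995, 0.001], [0.995, 0.099, 0.006], [0.006, 0.002, -1.0]]
force: [-3.6, 16.9, -2.1]
opening: 0.005
grasp_force: 8.7
```

```bash
python3 -c "
from h import *
where()"
```

```text
t 7.3 pos [0.487  0.2383 0.0236] dock [-122.5  -30.3] tool y yaw 5.68 F [-3.6 16.9 -2.1] open 0.01
```

The arm is firmly on its stop at 17 N, with the finger at x = -122.5 as predicted. I'll retreat, rise and go above the well.

Emit:
jog_arm --pt "-0.2 2 0" --pt "-0.2 2.5 0" --pt "0 2.5 5" --pt "0 2.5 9.6" --pt "1 -3 9.6" --pt "2 -9 9.6" --pt "3 -15 9.6" --pt "3.8 -21.6 9.6" --pt "3.8 -21.6 9.6" --pt "3.8 -21.6 9.6" --pt "3.8 -21.6 9.6" --turn '[0,0,0,0,0,0,0,0,0,0,0]' --grip '[1,1,1,1,1,1,1,1,1,1,1]'

```text
time_s: 8.68
position: [0.5247, 0.0197, 0.1195]
tcp_rot: [[-0.104, 0.995, -0.001], [0.995, 0.104, 0.0], [0.0, -0.001, -1.0]]
force: [-0.5, 0.5, -0.6]
opening: 0.006
grasp_force: 0.0
```

Run:
```python
from h import *
from rig import *
to([(100.2,-14.5,75),(100.2,-14.5,53),(100.2,-14.5,47)])
c=capture("top"); a=c["color"][180:285,185:345]; b=capture("scene")["color"][170:310,190:370]
a=cv2.resize(a,(560,368),interpolation=cv2.INTER_CUBIC); b=cv2.resize(b,(300,233),interpolation=cv2.INTER_CUBIC)
o=np.zeros((600,800,3),np.uint8); o[:368,:560]=a; o[367:,:300]=b; cv2.imwrite("pics/c3.png",o)
m=blobs(c,(5,140,60),(20,255,255),(195,215,245,275)); n,l,st,ce=cv2.connectedComponentsWithStats(m); print(st[1:].tolist())
```

```text
t 8.675 pos [0.5247 0.0197 0.1195] dock [ 98.8 -15. ] tool y yaw 5.97 F [-0.5  0.5 -0.6] open 0.01
(100.2, -14.5, 75) [ 0.07 -0.14 -4.45]
(100.2, -14.5, 53) [ 0.07 -0.14 -6.65]
(100.2, -14.5, 47) [ 0.07 -0.14 -7.25]
[[219, 226, 8, 26, 139], [228, 256, 1, 1, 1]]
```

View pics/c3.png

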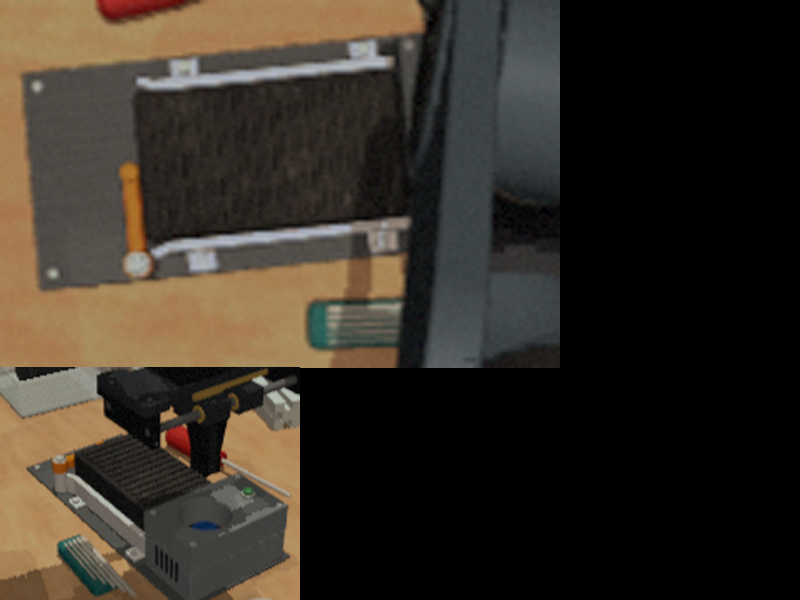

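The latch, from (137,263) to (129,171), lies parallel to the module's rear edge, so it is across. Next I press the key.

Emit:
jog_arm --pt "0.05 -0.1 -3" --pt "0.05 -0.1 -5" --pt "0.05 -0.1 -6.2" --pt "0.05 -0.1 -6.7" --pt "0.05 -0.1 -7.0" --pt "0.05 -0.1 -7.2" --pt "0.05 -0.1 -7.3" --pt "0.05 -0.1 -7.3" --turn '[0,0,0,0,0,0,0,0]' --grip '[1,1,1,1,1,1,1,1]'

```text
time_s: 9.78
position: [0.5256, 0.018, 0.0483]
tcp_rot: [[-0.102, 0.995, 0.001], [0.995, 0.102, 0.001], [0.001, 0.001, -1.0]]
force: [-2.9, 3.3, 12.0]
opening: 0.008
grasp_force: 5.9
```

```bash
python3 -c "
from h import *
where()"
```

```text
t 9.775 pos [0.5256 0.018  0.0483] dock [100.5 -14.2] tool y yaw 5.86 F [-2.9  3.3 12. ] open 0.01
```

The key is bottomed, with 12 N at z = 0.048. I'll release it and withdraw.

Emit:
jog_arm --pt "0 0 0" --pt "0 0 1" --pt "0 0 3" --pt "0 0 6" --pt "0 0 10" --pt "0 0 15" --pt "0 0 15" --pt "0 0 15" --turn '[0,0,0,0,0,0,0,0]' --grip '[1,1,1,1,1,1,1,1]'

```text
time_s: 10.78
position: [0.5256, 0.0172, 0.1967]
tcp_rot: [[-0.102, 0.995, 0.0], [0.995, 0.102, -0.0], [-0.001, 0.0, -1.0]]
force: [-0.3, 0.3, -0.1]
opening: 0.002
grasp_force: 0.0
```

```bash
python3 -c "
from h import *
from rig import *
where()
c=capture('top'); m=blobs(c,(5,140,60),(20,255,255),(195,215,245,275)); print(cv2.boundingRect(m))
b=capture('scene')['color'][190:310,190:370]; cv2.imwrite('pics/c4.png',cv2.resize(b,None,fx=4,fy=4))"
```

```text
t 10.775 pos [0.5256 0.0172 0.1967] dock [101.4 -14.3] tool y yaw 5.87 F [-0.3  0.3 -0.1] open 0.0
(219, 226, 18, 47)
```

View pics/c4.png

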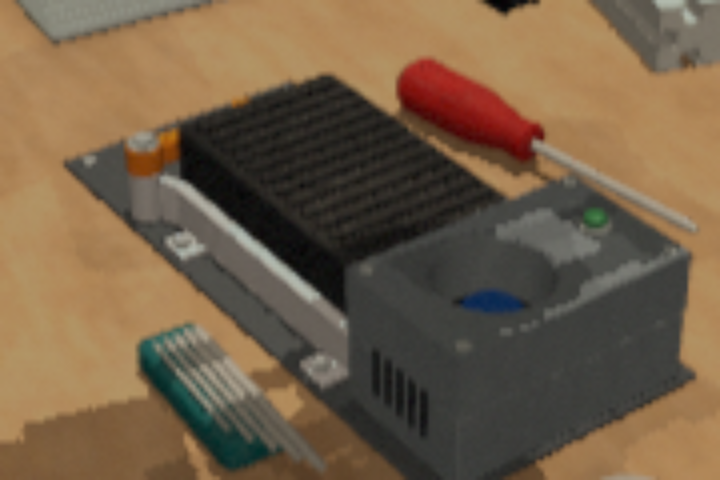

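The module is home and the latch is across behind it, from the pivot at (145,150) to the tip at (240,100). The key is up at (490,300) and the bystanders lie where they were. Handing in.

```bash
python3 -c "
from rig import *
print(hand_in())"
```

```text
the job is handed in; nothing more can be done
None
```

I handed the job in at about 11 s of robot time: the module is home, the latch is at its stop behind it, the key was pressed to the bottom and released, and the bystanders look unmoved. The hand-in call returned no verdict.

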